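Put the parcel scale into calibration with a pin punch

ROBOT

A 7-joint arm with a two-finger parallel gripper is mounted at the origin on the work surface. World frame = base frame: x ahead of the robot, y to its left, z up, the work surface at z = 0. Lengths are in m, angles in rad, forces in N, time in s.
With the tool pointing down it reaches from about 0.425 to 0.925 m from the base axis. Payload 6.8 kg.
Tool frame: the origin (TCP) lies on the centre line of the jaws, within the pads' length; the fingertips stand bot.tip_reach ahead of it and the grasp point (between the pads) lies 3 mm ahead of it (bot.tip_reach is the distance from the TCP to the fingertips, in m); z points along the fingers, y is the line along which they close (so a half turn about z gives the same grasp; the last joint's range is limited). The gripper opens to 85 mm and grips with 20 to 120 N. Pads are 22 mm wide; open, the fingers measure 114 mm over their backs; the gripper's body (76 mm by 85 mm) begins 54 mm behind the grasp point. The pads swing forward as they close: fully open they stand 13 mm farther back than shut.
Start: joints at [-1.292, 0.477, 0.022, 1.555, -0.011, 1.109, -0.083], TCP at [0.255, 0.625, 0.253] pointing down, gripper open.
Joint ranges: [-2.96, 2.96], [-0.34, 2.1], [-1.41, 1.46], [0.24, 2.44], [-1.37, 4.51], [0.17, 1.92], [-2.96, 2.96]. Speed limits (rad/s): [2.39, 2.39, 3.14, 3.14, 3.14, 3.14, 3.14].

INTERFACE

Orientations are given as a unit quaternion [w, x, y, z].
In Python, from station import bot gives the robot as it stands.
- The arm moves only by the tool jog_arm, never from a script. Its argument "deltas" is a list of rows, each a list of 7 numbers: the shift along the world's x, y, z in m, then the turn, a rotation vector about the world's x, y, z in rad, then the opening, from 0 (shut) to 1 (fully open). In form: [[x, y, z, rx, ry, rz, grip], ...]. A call has 1 to 10 rows; each row shifts and turns the commanded pose from where the row before left it; what a row does not reach is not made up. A row lasts 1/10 s, in which the tool goes at most 50 mm and 8.59 degrees, less where a joint would pass 70% of its speed; a pose out of reach is approached as far as the arm can. A call with a gripper value outside its range is refused whole. The fingers move at their own pace and stop on an object; "newtons" is the grip in N (left out, the last holds). Time passes only in rows, so rows that do not move let the fingers close. It gives the time, the measured TCP pose, the force, the opening and the grip force at its end, in the units of the state.
- bot.get_obs(): the state, without advancing time (a new reading comes with each control period).
- bot.read_camera(name): name is "scene" or "top" or "wrist"; returns a dict with "img" (400x640x3 uint8, red, green, blue), "K" (3x3 intrinsics, pixels), "eye" and "attitude" of the camera in the world. Camera axes: x right, y down, z forward; pixel columns grow to the right and rows downward; lengths in m; the calibration is good to about 2 mm. A picture is of the moment at which its call begins. There is no depth.
- bot.hand_in(): hands the job in; it is judged then, once.
The state is a dict: "t": time; "q": joint angles; "joint_vel": joint speeds; "joint_torque": joint torques, N m; "eef_pos": TCP position; "tool_rot": TCP orientation; "contact_force": force on the tool from outside, world axes, zero at the start; "torque": the same for the moment, N m; "gripper_width": opening from 0.0 (shut) to 1.0 (fully open); "grasp_force": force on a finger pad.
Only numpy, scipy, OpenCV 4.12 (cv2) and the standard library are available. Lean on these libraries where they do the work, as an engineer would, in place of code of your own. Each camera call takes 0.05 s, during which the arm holds its last target. There are 200 camera calls.

TASK

The parcel scale on the bench, its pan already lifted off, has to go into calibration. Take the slim pin punch with the rubber sleeve out of the punch stand, press the small round zero key sunk in the scale's sloping key panel gently with its tip and let the key spring back; then reach the tip down through the hole in the scale's deck and gently hold the calibration switch inside pressed down. Finish while still gripping the punch and holding the switch down, with everything else left where it was.

Things in the scene. Friction and masses are not known exactly. Their poses are not given: they have to be found in the camera images.
- punch_grip (a point): Middle of the pin punch's black rubber sleeve (18 mm across, 70 long), on its axis, z up the punch to its head. Loose, steel, about 0.12 kg. Its 12 mm head ends 45 mm above this point; below the sleeve come 30 mm of 12 mm body and a blunt 5 mm pin. It stands upright in one of the stand's three holes, tip down; the tallest of the three and the only one with a sleeve.
- punch_tip (a point): The flat end of the pin punch's pin (5 mm across, 48 mm long), on its axis, 115 mm below punch_grip.
- stand: Fixed wooden punch stand, 75 (x) by 222 (y) by 95 mm high, open at front and back; origin at the centre of its underside. Its top board has three holes in a row, at y = -65, 0 and +65 mm, each with an upright punch whose shoulder rests on the board; which punch is in which hole varies. The pin punch must be raised 80 mm straight up to come out.
- drift: Bystander in the stand: thick plain steel drift, a dark round head 25 mm across that stands 45 mm above the board. Origin at its lower end, 60 mm below the board's top.
- centre_punch: Bystander in the stand: short centre punch with a square 19 mm steel head that stands 34 mm above the board. Origin at its point, 45 mm below the board's top.
- scale: Fixed grey bench scale without pan, 280 (x) by 250 (y) mm; origin on the bench under it. Flat deck 85 mm high from x = -60 to +130 mm, with an aluminium pan carrier whose four rubber cups (x = -30, +100; y = -85, +85) reach 110 mm. Key panel from x = -150 to -60 mm, 59 to 83 mm high, sloping 15 degrees down towards -x; four flush square keys on it (y = +14 to +92 mm) are not used.
- zero_hole (a point): Centre of the mouth of the zero key's round well, on the panel's surface; x = -105, y = -75, z = 70.5 mm in the scale's frame. The well is 15 mm across; its axis is square to the panel, leaning 15 degrees from vertical towards the scale's -x. The key's flat top lies 5 mm down it. A vertical push with the punch works.
- zero_key_top (a point): The white round zero key, 13 mm across. Origin at the centre of its top face (moves with it); its z points out of the panel, 15 degrees from vertical. Pushes of more than 40 N break it.
- zero_key (a joint): Travel of the zero key in m: 0 out, 0.004 fully in. Spring 1 N at the start, 4 N fully in; it springs back. It counts as pressed beyond 0.0025 and as let go below 0.001.
- cal_hole (a point): Centre of the mouth of the round calibration hole in the deck, on the deck's surface, at x = 35, y = -80, z = 85 mm in the scale's frame. Vertical hole 13 mm across through an 18 mm thick deck; the switch's top lies 14 mm down in it.
- cal_switch_top (a point): The white round top of the calibration switch, 11 mm across, in the hole. Origin at the centre of its top face (moves with it), z up. Pushes of more than 40 N break it.
- cal_switch (a joint): Travel of the calibration switch in m: 0 out, 0.006 fully down. Spring 1 N at the start, 5 N fully down; it springs back. It counts as held down beyond 0.0035.
- tape_measure: Bystander: dark tape measure lying on the bench on the robot's side of the stand, 72 by 68 by 38 mm; origin under its centre.
- weight: Bystander: brass 500 g test weight, 38 mm across and 62 mm tall, between stand and scale; origin under its centre.
- socket: Bystander: upright steel socket, 28 mm across and 42 mm tall, between stand and scale; origin under its centre.
- screwdriver: Bystander: screwdriver lying on the bench behind the stand.
- wrench: Bystander: wrench lying flat at the left side of the bench.
- packing_tape: Bystander: roll of packing tape lying flat, 96 mm across, 50 mm tall, at the left side of the bench; origin under its centre.
- pan: Bystander: the scale's steel pan, 195 by 245 by 14 mm, lying flat at the right side of the bench; origin under its centre.

How it is judged:
On the way, in this order (a step that is already met when the one before it is completed fails the run):
1. the pin punch is lifted clear of the stand in the gripper (height (world z) of punch_tip above 0.1 m and contact force between the fingers and pin_punch above 2 N), for 0.1 s.
2. the zero key is pressed in with the held punch (value of joint zero_key above 0.0025 m and contact force between pin_punch and zero_key above 0.5 N and contact force between the fingers and pin_punch above 2 N), for 0.1 s.
3. the zero key has sprung back (value of joint zero_key below 0.001 m), for 0.1 s.
4. the calibration switch is pressed down with the punch reached through the hole (value of joint cal_switch above 0.0035 m and contact force between pin_punch and cal_switch above 1.5 N and contact force between the fingers and pin_punch above 2 N), for 0.3 s.
At the end, for the whole second after the job is handed in: The gripped punch's tip is over 15 mm deep in the calibration hole, within 6.5 mm of its axis, pushing over 1.5 N; switch down over 3.5 mm, zero key under 1 mm, gripper and arm off the scale, other punches within 25 mm and other loose things within 30 mm of their start (all of step 4 and horizontal distance between punch_tip and cal_hole below 0.0065 m and z of punch_tip in the frame of cal_hole below -0.015 m and contact force between each of the arm, the fingers and scale below 0.5 N and value of joint zero_key below 0.001 m and distance of each of drift, centre_punch from where it was at the start of the episode below 0.025 m and distance of each of tape_measure, weight, socket, screwdriver, wrench, packing_tape, pan from where it was at the start of the episode below 0.03 m); the arm keeps its last pose, push and grip.
It fails at once if the calibration switch or the zero key is pushed with more than 40 N (contact force between anything else and cal_switch above 40 N or contact force between anything else and zero_key above 40 N).
It fails at once if one of the other punches or a bystander is displaced (distance of any of drift, centre_punch from where it was at the start of the episode above 0.025 m or distance of any of tape_measure, weight, socket, screwdriver, wrench, packing_tape, pan from where it was at the start of the episode above 0.03 m).
It also fails if it takes over 54 s, if anything falls off the work surface, if the arm or the gripper's body presses on something with over 40 N, if the wrist force passes 120 N, or if a joint passes its speed limit or range.

## Working session

There is one attempt and no reset: what is moved stays moved. The work goes in short steps, Python scripts to look and compute and a tool call to move; the robot and the scene stay as the last step left them, time stands still between calls to the robot, and variables do not carry over. Pictures are saved under pics/ and viewed, at most 10 in all, crops included, and the job is handed in when it is done.

Besides the shell and the picture viewer there is one more tool, called after "Request:" by a JSON object that holds its "api" and its "payload", one argument or row to a line. jog_arm: Moves the arm, as the interface text tells. Its arguments: {"type":"object","properties":{"deltas":{"type":"array"},"newtons":{"type":"number"}},"required":["deltas"]}

```bash
mkdir -p pics; cat > h.py <<'E'
from station import bot
import numpy as np, cv2
from scipy.spatial.transform import Rotation as R
def cam(n,f=None):
    c=bot.read_camera(n)
    if f: cv2.imwrite('pics/'+f,c['img'][:,:,::-1])
    return c
def rot(a):
    a=np.asarray(a,float)
    return a if a.shape==(3,3) else R.from_quat(a[[1,2,3,0]]).as_matrix()
def ray(c,u,v,z):
    d=rot(c['attitude'])@np.linalg.inv(c['K'])@[u,v,1]; e=np.array(c['eye'])
    return e+d*(z-e[2])/d[2]
def proj(c,p):
    q=c['K']@(rot(c['attitude']).T@(np.array(p)-c['eye'])); return q[:2]/q[2]
E
python3 - <<'E'
from h import *
for n in('top','scene'):
    c=cam(n,n+'0.png'); print(n,c['eye'],c['attitude'],c['K'])
print(bot.get_obs(),bot.tip_reach)
E
```

```text
top [ 0.39683897 -0.03363723  1.50213801] [-0.03372484  0.71213651 -0.70052573  0.03143138] [[409.77630674   0.         320.10031276]
 [  0.         409.77630674 201.35701836]
 [  0.           0.           1.        ]]
scene [ 1.26631278 -0.65282124  1.16459493] [-0.32252602  0.85252455  0.38233204 -0.15166101] [[440.49969778   0.         301.74847258]
 [  0.         440.49969778 204.19114939]
 [  0.           0.           1.        ]]
{'t': 0.1, 'q': array([-1.29211341,  0.47768469,  0.022336  ,  1.55632769, -0.01149593,
        1.10929651, -0.083096  ]), 'joint_vel': array([ 8.97214182e-04, -3.81430544e-03,  8.57465926e-05, -2.98671560e-03,
       -1.87313489e-03,  2.10407497e-04,  1.43838404e-03]), 'joint_torque': array([ 4.61153846e-03, -5.97765183e+01,  1.61320243e+00, -2.81953061e+01,
        1.27865392e-02,  5.15821535e-03, -4.85310480e-06]), 'eef_pos': array([0.2544386 , 0.624686  , 0.25245525]), 'tool_rot': array([-9.60216759e-05,  1.92172461e-01,  9.81360848e-01, -7.88254128e-04]), 'contact_force': array([ 0.16673826, -0.1493995 , -0.37665844]), 'torque': array([ 0.06469845, -0.03551751, -0.01156552]), 'grasp_force': 0.0, 'gripper_width': 0.9975648637838671} 0.022
```

View pics/top0.png

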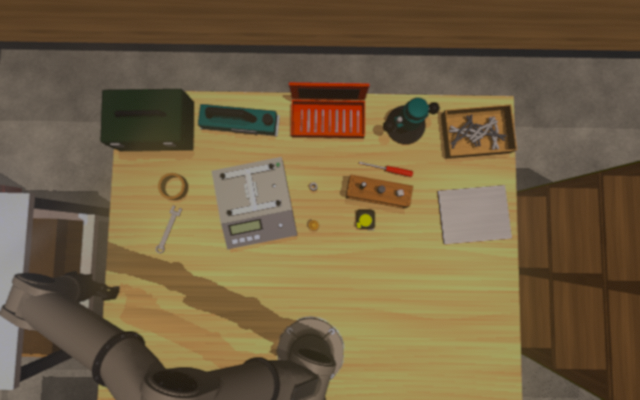

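View pics/scene0.png

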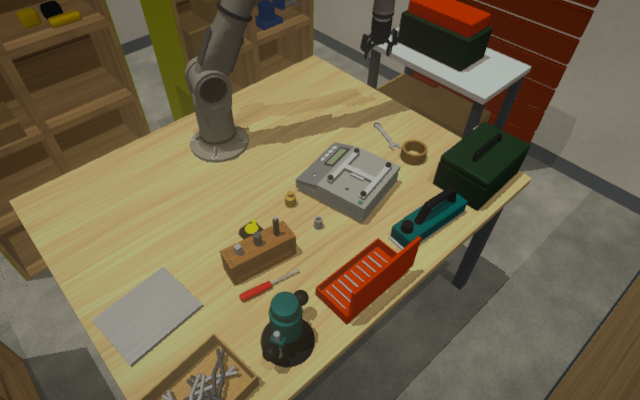

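The top view shows the scale at about (255,203), the stand at (379,191) and the zero key near (280,225). The scene view shows the tallest punch at about (277,227), which is the stand's +y end. I'll enlarge both.

```bash
python3 - <<'E'
import cv2,numpy as np
a=cv2.imread('pics/top0.png')[150:255,205:420]; b=cv2.imread('pics/scene0.png')[135:290,205:415]
a=cv2.resize(a,None,fx=3.7,fy=3.7,interpolation=cv2.INTER_CUBIC)[:, :800]
cv2.imwrite('pics/a1.png',a)
cv2.imwrite('pics/b1.png',cv2.resize(b,None,fx=3.7,fy=3.7,interpolation=cv2.INTER_CUBIC))
E
```

```text
(no output)
```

View pics/a1.png

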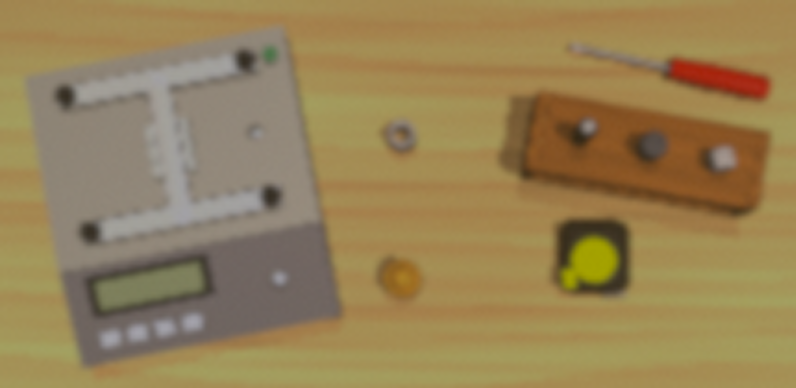

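View pics/b1.png

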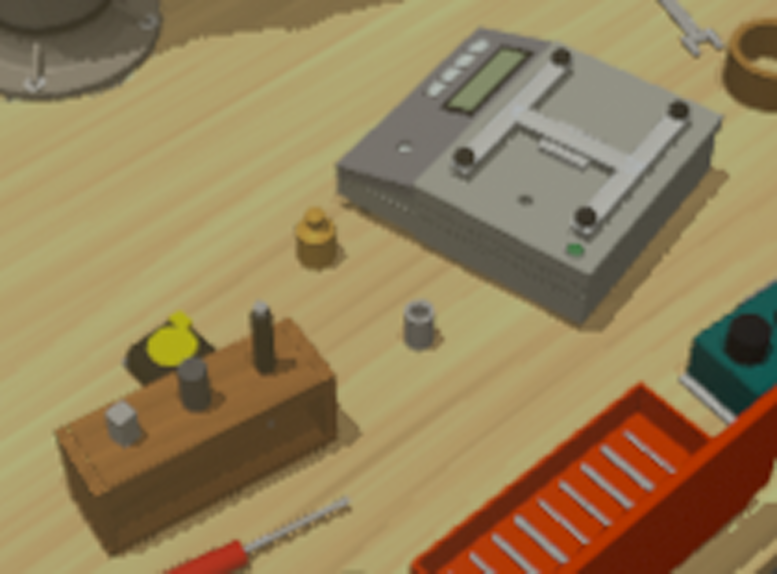

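```bash
cat > loc.py <<'E'
from h import *
from scipy.optimize import least_squares
T=cam('top');S=cam('scene')
tp=lambda x,y:np.array([205+x/3.7-.36,150+y/3.7-.36]); sp=lambda x,y:np.array([205+x/3.7-.36,135+y/3.7-.36])
P=[(-.03,-.085,.11),(-.03,.085,.11),(.1,-.085,.11),(.1,.085,.11),(-.105,-.075,.068),(.035,-.08,.085)]
t=[(271,197),(90,232),(245,61),(65,96),(279,278),(255,132)]
s=[(465,157),(561,56),(585,216),(679,110),(405,148),(525,200)]
W=lambda p,q:np.r_[rot2(p[2])@q[:2]+p[:2],q[2]]
rot2=lambda a:np.array([[np.cos(a),-np.sin(a)],[np.sin(a),np.cos(a)]])
f=lambda p:np.concatenate([np.r_[proj(T,W(p,np.array(q)))-tp(*a),proj(S,W(p,np.array(q)))-sp(*b)] for q,a,b in zip(P,t,s)])
r=least_squares(f,[.6,.25,.1]);print('scale',r.x,r.fun.round(1))
for q in((-.105,-.075,.0705),(.035,-.08,.085)):print(W(r.x,np.array(q)))
Q=[(-.0,.065,.175),(0,0,.14),(0,-.065,.129)]
t2=[(588,125),(652,145),(723,157)];s2=[(261,306),(194,362),(122,408)]
g=lambda p:np.concatenate([np.r_[proj(T,W(p,np.array(q)))-tp(*a),proj(S,W(p,np.array(q)))-sp(*b)] for q,a,b in zip(Q,t2,s2)])
r=least_squares(g,[.6,-.2,0]);print('stand',r.x,r.fun.round(1),[W(r.x,np.array(q)) for q in Q])
for n,x,y,z in(('tape',593,257,.038),('weight',401,278,.055),('socket',401,136,.042)):print(n,ray(T,*tp(x,y),z))
for n in('q','eef_pos','tool_rot'):print(bot.get_obs()[n])
o=bot.get_obs();print(rot(o['tool_rot']))
w=cam('wrist');print(w['eye'],rot(w['attitude']),w['K'])
E
python3 loc.py
```

```text
scale [0.53153796 0.20535116 0.21279238] [-0.  -0.7 -0.5 -0.9 -0.1 -0.4 -0.1 -0.6  0.  -0.8 -0.  -0.6  0.  -0.7
 -0.1 -0.8  0.3  0.  -0.7 -0.3  0.2 -0.4 -0.2 -0.2]
[0.44474549 0.10986783 0.0705    ]
[0.58264375 0.13454722 0.085     ]
stand [ 0.56969376 -0.23156682 -0.17205585] [-0.5 -0.1  0.1 -0.7  0.2 -0.5 -0.4  0.8 -0.4  0.3 -0.3  0.1] [array([ 0.58082229, -0.16752655,  0.175     ]), array([ 0.56969376, -0.23156682,  0.14      ]), array([ 0.55856523, -0.29560709,  0.129     ])]
tape [ 0.4710978  -0.18889947  0.038     ]
weight [ 0.44719814 -0.00421992  0.055     ]
socket [ 0.58529533 -0.00145801  0.042     ]
[-1.29209377  0.47752317  0.022366    1.55605293 -0.01149201  1.10930408
 -0.08314759]
[0.25451062 0.62481357 0.25268021]
[-6.65275333e-05  1.92218275e-01  9.81352026e-01 -5.75723370e-04]
[[-9.26104261e-01  3.77267510e-01 -3.51902965e-04]
 [ 3.77267664e-01  9.26103607e-01 -1.10439898e-03]
 [-9.07552470e-05 -1.15555021e-03 -9.99999328e-01]]
[0.1806357  0.65559797 0.37355198] [[ 0.37800053  0.87824393  0.29292182]
 [ 0.92580474 -0.35821065 -0.12070919]
 [-0.0010844   0.31681654 -0.94848622]] [[276.44166951   0.         320.36723001]
 [  0.         276.44166951 203.17560055]
 [  0.           0.           1.        ]]
```

Request:
{"api": "jog_arm", "payload": {
  "deltas": [
    [0.016,-0.04,0.004,0,0,-0.068,1],
    [0.016,-0.04,0.004,0,0,-0.068,1],
    [0.016,-0.04,0.004,0,0,-0.068,1],
    [0.016,-0.04,0.004,0,0,-0.068,1],
    [0.016,-0.04,0.004,0,0,-0.068,1],
    [0.016,-0.04,0.004,0,0,-0.068,1],
    [0.016,-0.04,0.004,0,0,-0.068,1],
    [0.016,-0.04,0.004,0,0,-0.068,1],
    [0.016,-0.04,0.004,0,0,-0.068,1],
    [0.016,-0.04,0.004,0,0,-0.068,1]
  ]
}}

```text
t: 1.25
eef_pos: [0.4149, 0.2234, 0.2936]
tool_rot: [-0.0, 0.51, 0.86, 0.0]
contact_force: [0.6, 1.2, -0.3]
gripper_width: 1.002
grasp_force: 0.0
```

Request:
{"api": "jog_arm", "payload": {
  "deltas": [
    [0.016,-0.04,0.0,0,0,-0.068,1],
    [0.016,-0.04,0.0,0,0,-0.068,1],
    [0.016,-0.04,0.0,0,0,-0.068,1],
    [0.016,-0.04,0.0,0,0,-0.068,1],
    [0.016,-0.04,0.0,0,0,-0.068,1],
    [0.016,-0.04,0.0,0,0,-0.068,1],
    [0.016,-0.04,0.0,0,0,-0.068,1],
    [0.016,-0.04,0.0,0,0,-0.068,1],
    [0.016,-0.04,0.0,0,0,-0.068,1],
    [0.016,-0.03,0.0,0,0,-0.068,1]
  ]
}}

```text
t: 2.25
eef_pos: [0.5747, -0.1678, 0.2935]
tool_rot: [0.0, 0.768, 0.64, -0.0]
contact_force: [0.5, 0.3, -0.4]
gripper_width: 1.001
grasp_force: 0.0
```

```bash
python3 - <<'E'
from h import *
c=cam('wrist','w1.png');o=bot.get_obs();print(o['t'],o['eef_pos'],rot(o['tool_rot']),o['q'])
for p in((.5808,-.1675,.175),(.5808,-.1675,.165),(.5697,-.2316,.14)):print(proj(c,p))
E
```

```text
2.3 [ 0.57611476 -0.1725209   0.29372478] [[ 0.18701521  0.98235462  0.00217074]
 [ 0.98234745 -0.18700318 -0.00482737]
 [-0.00433625  0.00303521 -0.99998599]] [-0.33204717  0.37063526  0.68202793  1.72882626 -0.25103513  1.12856882
  0.23620747]
[325.21923677 203.45480509]
[325.04251464 200.09311257]
[324.95483709 249.04473773]
```

View pics/w1.png

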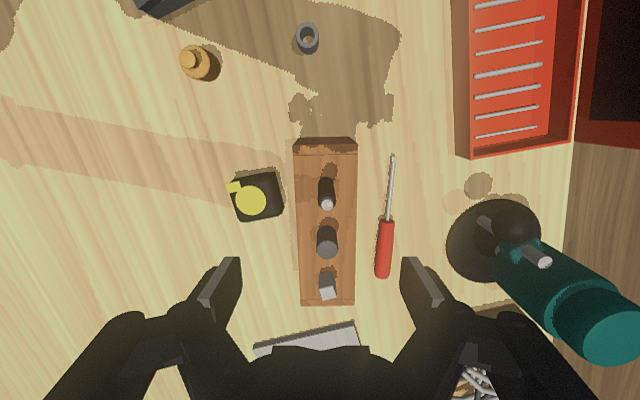

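The wrist view shows the sleeved punch head at (327,204). The prediction was (325,203), so the estimate holds to about 1.5 mm and the jaws straddle the stand's x direction. I'll descend and grip.

Request:
{"api": "jog_arm", "payload": {
  "deltas": [
    [0.007,-0.003,-0.005,0,0,0,1],
    [0,0,-0.02,0,0,0,1],
    [0,0,-0.025,0,0,0,1],
    [0,0,-0.025,0,0,0,1],
    [0,0,-0.025,0,0,0,1],
    [0,0,-0.025,0,0,0,1],
    [0,0,-0.02,0,0,0,1],
    [0,0,-0.01,0,0,0,1],
    [0,0,0,0,0,0,1],
    [0,0,0,0,0,0,1]
  ]
}}

```text
t: 3.3
eef_pos: [0.5821, -0.1675, 0.1389]
tool_rot: [0.0, 0.766, 0.643, 0.0]
contact_force: [0.7, -0.2, 0.9]
gripper_width: 0.996
grasp_force: 0.0
```

Request:
{"api": "jog_arm", "payload": {
  "deltas": [
    [0,0,0,0,0,0,0],
    [0,0,0,0,0,0,0],
    [0,0,0,0,0,0,0],
    [0,0,0,0,0,0,0],
    [0,0,0,0,0,0,0],
    [0,0,0,0,0,0,0],
    [0,0,0,0,0,0,0],
    [0,0,0,0,0,0,0],
    [0,0,0,0,0,0,0],
    [0,0,0,0,0,0,0]
  ],
  "newtons": 60
}}

```text
t: 4.3
eef_pos: [0.5818, -0.1679, 0.1386]
tool_rot: [0.0, 0.767, 0.642, 0.0]
contact_force: [-2.2, 1.5, 6.5]
gripper_width: 0.194
grasp_force: 58.6
```

Request:
{"api": "jog_arm", "payload": {
  "deltas": [
    [0,0,0.008,0,0,0,0],
    [0,0,0.015,0,0,0,0],
    [0,0,0.02,0,0,0,0],
    [0,0,0.02,0,0,0,0],
    [0,0,0.02,0,0,0,0],
    [0,0,0.02,0,0,0,0],
    [0,0,0.02,0,0,0,0],
    [0,0,0.02,0,0,0,0],
    [0,0,0.012,0,0,0,0],
    [0,0,0,0,0,0,0]
  ]
}}

```text
t: 5.3
eef_pos: [0.5823, -0.1684, 0.2954]
tool_rot: [0.001, 0.767, 0.642, 0.001]
contact_force: [0.2, 0.7, -1.4]
gripper_width: 0.196
grasp_force: 58.9
```

```bash
python3 - <<'E'
from h import *
S=cam('scene');T=cam('top');W=cam('wrist');o=bot.get_obs();print(o)
e=o['eef_pos'];Rt=rot(o['tool_rot'])
for n,c in(('s',S),('w',W)):
    tip=e+Rt@[0,0,.003+.115];hd=e+Rt@[0,0,-.045]; print(n,proj(c,tip),proj(c,hd))
u,v=proj(S,e).astype(int)
a=S['img'][v-60:v+60,u-40:u+40]
cv2.imwrite('pics/h1.png',np.hstack([cv2.resize(a,(400,600),interpolation=cv2.INTER_CUBIC),cv2.resize(W['img'][100:400,220:420],(400,600),interpolation=cv2.INTER_CUBIC)])[:,:,::-1]);print(u-40,v-60)
E
```

```text
{'t': 5.45, 'q': array([-0.33154513,  0.38055439,  0.67635201,  1.71859856, -0.25924434,
        1.13531409,  0.24475998]), 'joint_vel': array([ 6.58724349e-04,  8.34097729e-03, -5.37271940e-04,  6.44831579e-03,
       -1.79548298e-05,  1.94383284e-03, -1.65862296e-04]), 'joint_torque': array([ 9.34066577e-02, -4.62136602e+01,  8.45941633e+00, -2.85738552e+01,
        3.22329055e-02, -6.33879332e-03, -2.99341729e-03]), 'eef_pos': array([ 0.58108877, -0.16751573,  0.29241106]), 'tool_rot': array([-6.35303168e-04,  7.66489579e-01,  6.42256273e-01, -4.48661842e-04]), 'contact_force': array([-0.01130231,  0.24662885, -1.99151634]), 'torque': array([0.06700974, 0.03336152, 0.04562171]), 'grasp_force': 58.94105672836304, 'gripper_width': 0.19283614429948434}
s [275.30801845 216.81160532] [271.87637001 177.45040202]
w [318.41427936 204.82406976] [315.65310509 352.62858428]
232 129
```

View pics/h1.png

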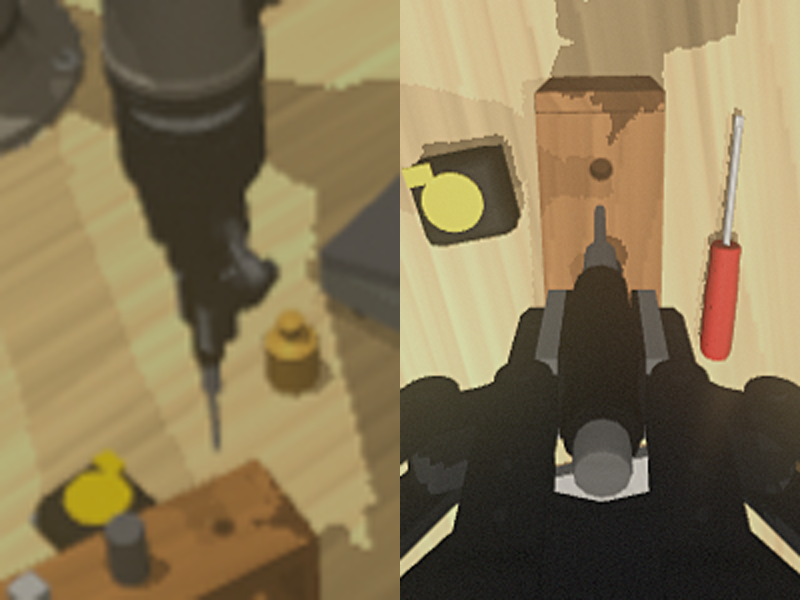

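The pin is out and vertical, with its tip within 2 px of the prediction in both views (wrist view about (320,202)). Next I'll go above the zero key.

Request:
{"api": "jog_arm", "payload": {
  "deltas": [
    [-0.008,0.016,0,0,0,0,0],
    [-0.014,0.029,0,0,0,0,0],
    [-0.016,0.032,0,0,0,0,0],
    [-0.016,0.032,0,0,0,0,0],
    [-0.016,0.032,0,0,0,0,0],
    [-0.016,0.032,0,0,0,0,0],
    [-0.016,0.032,0,0,0,0,0],
    [-0.016,0.032,0,0,0,0,0],
    [-0.011,0.026,0,0,0,0,0],
    [-0.007,0.015,0,0,0,0,0]
  ]
}}

```text
t: 6.45
eef_pos: [0.4439, 0.1124, 0.2923]
tool_rot: [-0.001, 0.766, 0.643, -0.001]
contact_force: [0.3, 0.2, -1.7]
gripper_width: 0.196
grasp_force: 58.9
```

Request:
{"api": "jog_arm", "payload": {
  "deltas": [
    [0,0,-0.01,0,0,0,0],
    [0,0,-0.02,0,0,0,0],
    [0,0,-0.02,0,0,0,0],
    [0,0,-0.015,0,0,0,0],
    [0,0,-0.008,0,0,0,0],
    [0,0,0,0,0,0,0],
    [0,0,0,0,0,0,0],
    [0,0,0,0,0,0,0]
  ]
}}

```text
t: 7.25
eef_pos: [0.4462, 0.1101, 0.2209]
tool_rot: [0.0, 0.767, 0.642, 0.001]
contact_force: [-0.5, 0.5, -0.7]
gripper_width: 0.197
grasp_force: 59.0
```

```bash
python3 - <<'E'
from h import *
W=cam('wrist');S=cam('scene');o=bot.get_obs();e=o['eef_pos'];print(o['t'],e,o['contact_force'])
for c in(W,S):print(proj(c,e-[0,0,.1236]),proj(c,(.4447,.1099,.0705)),proj(c,(.446,.1102,.0657)))
u,v=proj(S,e-[0,0,.11]).astype(int);print(u,v)
cv2.imwrite('pics/z1.png',np.hstack([cv2.resize(W['img'][150:250,270:370],(400,400),interpolation=cv2.INTER_CUBIC),cv2.resize(S['img'][v-30:v+30,u-30:u+30],(400,400),interpolation=cv2.INTER_CUBIC)])[:,:,::-1])
E
```

```text
7.35 [0.44610104 0.11025576 0.22094537] [-0.06825392 -0.47080804 -0.98185825]
[318.55701057 203.11476615] [317.41899907 195.38833086] [318.63950276 193.57006663]
[313.80092236 168.47151018] [313.39614013 173.8138171 ] [313.69493381 174.93311027]
313 165
```

View pics/z1.png

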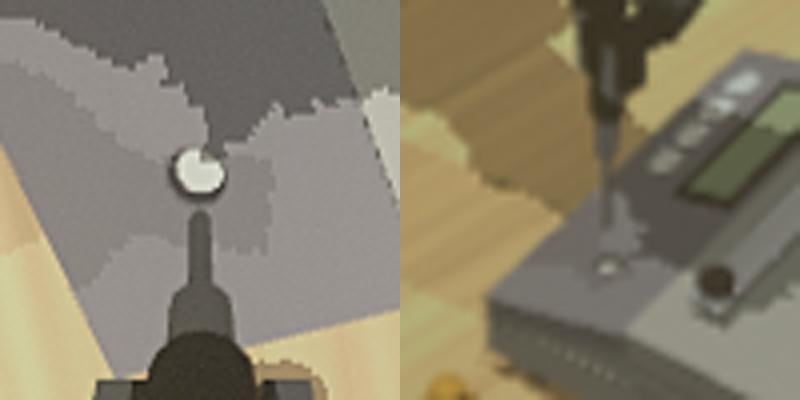

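Tip at (320,203) and key at (320,193) in the wrist view. Their relative offset matches the prediction within 0.5 px, so I can go straight down.

Request:
{"api": "jog_arm", "payload": {
  "deltas": [
    [0,0,-0.005,0,0,0,0],
    [0,0,-0.01,0,0,0,0],
    [0,0,-0.008,0,0,0,0],
    [0,0,-0.004,0,0,0,0],
    [0,0,0,0,0,0,0],
    [0,0,0,0,0,0,0]
  ]
}}

```text
t: 7.95
eef_pos: [0.4456, 0.1101, 0.1932]
tool_rot: [0.0, 0.767, 0.642, -0.0]
contact_force: [0.4, -0.0, -2.5]
gripper_width: 0.196
grasp_force: 59.0
```

Request:
{"api": "jog_arm", "payload": {
  "deltas": [
    [0,0,-0.001,0,0,0,0],
    [0,0,-0.001,0,0,0,0],
    [0,0,-0.001,0,0,0,0],
    [0,0,-0.001,0,0,0,0],
    [0,0,0,0,0,0,0],
    [0,0,0,0,0,0,0]
  ]
}}

```text
t: 8.55
eef_pos: [0.4457, 0.1102, 0.1893]
tool_rot: [0.0, 0.767, 0.642, 0.0]
contact_force: [1.1, -0.4, -0.7]
gripper_width: 0.197
grasp_force: 59.0
```

Request:
{"api": "jog_arm", "payload": {
  "deltas": [
    [0,0,-0.001,0,0,0,0],
    [0,0,-0.001,0,0,0,0],
    [0,0,0,0,0,0,0],
    [0,0,0,0,0,0,0]
  ]
}}

```text
t: 8.95
eef_pos: [0.446, 0.1102, 0.1875]
tool_rot: [0.0, 0.767, 0.642, 0.0]
contact_force: [0.6, 0.1, 0.3]
gripper_width: 0.196
grasp_force: 59.0
```

Request:
{"api": "jog_arm", "payload": {
  "deltas": [
    [0,0,-0.001,0,0,0,0],
    [0,0,0,0,0,0,0],
    [0,0,0,0,0,0,0]
  ]
}}

```text
t: 9.25
eef_pos: [0.446, 0.1102, 0.1865]
tool_rot: [0.0, 0.767, 0.642, 0.0]
contact_force: [1.0, -0.5, 2.5]
gripper_width: 0.191
grasp_force: 59.2
```

Request:
{"api": "jog_arm", "payload": {
  "deltas": [
    [0,0,-0.001,0,0,0,0],
    [0,0,0,0,0,0,0],
    [0,0,0,0,0,0,0]
  ]
}}

```text
t: 9.55
eef_pos: [0.4459, 0.1102, 0.1855]
tool_rot: [0.0, 0.767, 0.642, 0.0]
contact_force: [1.3, 0.1, 3.2]
gripper_width: 0.192
grasp_force: 59.3
```

Request:
{"api": "jog_arm", "payload": {
  "deltas": [
    [0,0,-0.0005,0,0,0,0],
    [0,0,0,0,0,0,0],
    [0,0,0,0,0,0,0]
  ]
}}

```text
t: 9.85
eef_pos: [0.4458, 0.1102, 0.1849]
tool_rot: [0.0, 0.767, 0.642, 0.0]
contact_force: [1.3, 0.4, 3.4]
gripper_width: 0.193
grasp_force: 59.3
```

Request:
{"api": "jog_arm", "payload": {
  "deltas": [
    [0,0,-0.0005,0,0,0,0],
    [0,0,0,0,0,0,0],
    [0,0,0,0,0,0,0]
  ]
}}

```text
t: 10.15
eef_pos: [0.4459, 0.1103, 0.1846]
tool_rot: [0.0, 0.767, 0.642, 0.0]
contact_force: [1.0, 0.4, 5.4]
gripper_width: 0.196
grasp_force: 59.4
```

Request:
{"api": "jog_arm", "payload": {
  "deltas": [
    [0,0,-0.0005,0,0,0,0],
    [0,0,0,0,0,0,0],
    [0,0,0,0,0,0,0]
  ]
}}

```text
t: 10.45
eef_pos: [0.446, 0.1103, 0.1844]
tool_rot: [-0.0, 0.767, 0.642, 0.0]
contact_force: [-0.4, -0.1, 9.8]
gripper_width: 0.195
grasp_force: 60.0
```

The force jumped to about 11 N at the stop, so the key is fully in. I'll withdraw and cross to the calibration hole above the cup.

Request:
{"api": "jog_arm", "payload": {
  "deltas": [
    [0,0,0.003,0,0,0,0],
    [0,0,0.008,0,0,0,0],
    [0,0,0.015,0,0,0,0],
    [0,0,0.02,0,0,0,0],
    [0,0,0.02,0,0,0,0],
    [0,0,0.01,0,0,0,0],
    [0,0,0,0,0,0,0],
    [0,0,0,0,0,0,0]
  ]
}}

```text
t: 11.25
eef_pos: [0.4449, 0.11, 0.2591]
tool_rot: [-0.0, 0.766, 0.642, -0.001]
contact_force: [-0.2, -0.5, -1.1]
gripper_width: 0.192
grasp_force: 59.0
```

Request:
{"api": "jog_arm", "payload": {
  "deltas": [
    [0.01,0.002,0,0,0,0,0],
    [0.02,0.004,0,0,0,0,0],
    [0.025,0.004,0,0,0,0,0],
    [0.025,0.004,0,0,0,0,0],
    [0.025,0.004,0,0,0,0,0],
    [0.02,0.004,0,0,0,0,0],
    [0.012,0.0025,0,0,0,0,0],
    [0,0,0,0,0,0,0],
    [0,0,-0.01,0,0,0,0],
    [0,0,0,0,0,0,0]
  ]
}}

```text
t: 12.25
eef_pos: [0.5808, 0.1343, 0.248]
tool_rot: [-0.001, 0.767, 0.642, -0.002]
contact_force: [-0.5, -0.0, -1.7]
gripper_width: 0.194
grasp_force: 58.9
```

```bash
python3 - <<'E'
from h import *
W=cam('wrist');S=cam('scene');o=bot.get_obs();e=o['eef_pos'];print(o['t'],e,o['contact_force'])
for c in(W,S):print(proj(c,e-[0,0,.1236]),proj(c,(.5826,.1345,.085)),proj(c,(.5826,.1345,.071)))
u,v=proj(S,e-[0,0,.12]).astype(int);print(u,v)
cv2.imwrite('pics/c1.png',np.hstack([cv2.resize(W['img'][150:250,270:370],(400,400),interpolation=cv2.INTER_CUBIC),cv2.resize(S['img'][v-30:v+30,u-30:u+30],(400,400),interpolation=cv2.INTER_CUBIC)])[:,:,::-1])
E
```

```text
12.35 [0.5815265  0.1344433  0.24929774] [ 0.52825596 -0.28391663 -0.71940177]
[319.98713982 203.17050601] [321.15322602 190.81051193] [321.16384056 187.34541169]
[346.79893216 179.81376523] [346.26406714 188.46733407] [346.00382822 191.30911031]
346 179
```

View pics/c1.png

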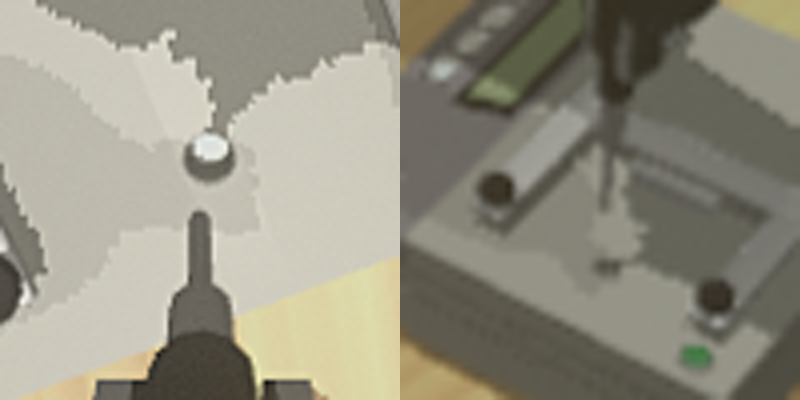

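Hole at (322.5,189) and tip at (320,203) in the wrist view, so I need about +2 mm in x and +1 mm in y, then down.

Request:
{"api": "jog_arm", "payload": {
  "deltas": [
    [0.002,0.001,0,0,0,0,0],
    [0,0,-0.01,0,0,0,0],
    [0,0,-0.015,0,0,0,0],
    [0,0,-0.01,0,0,0,0],
    [0,0,-0.006,0,0,0,0],
    [0,0,-0.004,0,0,0,0],
    [0,0,-0.003,0,0,0,0],
    [0,0,0,0,0,0,0],
    [0,0,0,0,0,0,0]
  ]
}}

```text
t: 13.25
eef_pos: [0.5849, 0.1357, 0.2021]
tool_rot: [0.0, 0.767, 0.642, 0.0]
contact_force: [-0.2, 0.4, -1.7]
gripper_width: 0.194
grasp_force: 58.9
```

Request:
{"api": "jog_arm", "payload": {
  "deltas": [
    [0,0,-0.002,0,0,0,0],
    [0,0,-0.002,0,0,0,0],
    [0,0,-0.002,0,0,0,0],
    [0,0,-0.001,0,0,0,0],
    [0,0,0,0,0,0,0],
    [0,0,0,0,0,0,0]
  ]
}}

```text
t: 13.85
eef_pos: [0.5847, 0.1357, 0.1948]
tool_rot: [0.0, 0.767, 0.642, 0.0]
contact_force: [-0.6, 0.9, -1.4]
gripper_width: 0.195
grasp_force: 59.0
```

Request:
{"api": "jog_arm", "payload": {
  "deltas": [
    [0,0,-0.001,0,0,0,0],
    [0,0,-0.001,0,0,0,0],
    [0,0,0,0,0,0,0],
    [0,0,0,0,0,0,0]
  ]
}}

```text
t: 14.25
eef_pos: [0.5847, 0.1357, 0.1929]
tool_rot: [0.0, 0.767, 0.642, 0.0]
contact_force: [-1.0, 0.6, 0.2]
gripper_width: 0.197
grasp_force: 59.1
```

Request:
{"api": "jog_arm", "payload": {
  "deltas": [
    [0,0,-0.001,0,0,0,0],
    [0,0,-0.001,0,0,0,0],
    [0,0,0,0,0,0,0],
    [0,0,0,0,0,0,0]
  ]
}}

```text
t: 14.65
eef_pos: [0.5848, 0.1357, 0.1909]
tool_rot: [0.0, 0.767, 0.642, 0.0]
contact_force: [0.3, 0.3, 1.9]
gripper_width: 0.195
grasp_force: 59.2
```

Request:
{"api": "jog_arm", "payload": {
  "deltas": [
    [-0.001,0,-0.001,0,0,0,0],
    [0,0,0,0,0,0,0],
    [0,0,0,0,0,0,0]
  ]
}}

```text
t: 14.95
eef_pos: [0.5843, 0.1356, 0.1902]
tool_rot: [0.0, 0.767, 0.642, 0.001]
contact_force: [1.9, -0.6, 2.1]
gripper_width: 0.196
grasp_force: 59.3
```

Request:
{"api": "jog_arm", "payload": {
  "deltas": [
    [0,0,-0.001,0,0,0,0],
    [0,0,0,0,0,0,0],
    [0,0,0,0,0,0,0]
  ]
}}

```text
t: 15.25
eef_pos: [0.5841, 0.1357, 0.1891]
tool_rot: [0.0, 0.767, 0.642, 0.0]
contact_force: [4.0, -0.1, 2.9]
gripper_width: 0.192
grasp_force: 59.3
```

Request:
{"api": "jog_arm", "payload": {
  "deltas": [
    [0,0,-0.0005,0,0,0,0],
    [0,0,0,0,0,0,0],
    [0,0,0,0,0,0,0]
  ]
}}

```text
t: 15.55
eef_pos: [0.584, 0.1356, 0.1885]
tool_rot: [0.0, 0.767, 0.642, 0.0]
contact_force: [3.9, -0.3, 3.5]
gripper_width: 0.19
grasp_force: 59.3
```

Request:
{"api": "jog_arm", "payload": {
  "deltas": [
    [0,0,-0.0005,0,0,0,0],
    [0,0,0,0,0,0,0],
    [0,0,0,0,0,0,0]
  ]
}}

```text
t: 15.85
eef_pos: [0.584, 0.1357, 0.1883]
tool_rot: [0.0, 0.767, 0.642, 0.0]
contact_force: [2.5, 0.1, 6.1]
gripper_width: 0.192
grasp_force: 59.4
```

Request:
{"api": "jog_arm", "payload": {
  "deltas": [
    [0.0005,0,0,0,0,0,0],
    [0,0,0,0,0,0,0],
    [0,0,0,0,0,0,0],
    [0,0,0,0,0,0,0],
    [0,0,0,0,0,0,0]
  ]
}}

```text
t: 16.35
eef_pos: [0.5843, 0.1357, 0.1883]
tool_rot: [-0.0, 0.767, 0.642, 0.0]
contact_force: [2.5, 0.0, 6.6]
gripper_width: 0.192
grasp_force: 59.7
```

```bash
python3 - <<'E'
from h import *
W=cam('wrist');o=bot.get_obs();e=o['eef_pos'];print(e,o['contact_force'],o['grasp_force'])
print(proj(W,e-[0,0,.1033]),proj(W,(.5837,.1353,.085)))
cv2.imwrite('pics/f1.png',cv2.resize(W['img'][120:270,220:420],(800,600),interpolation=cv2.INTER_CUBIC)[:,:,::-1])
E
```

```text
[0.58425628 0.13569637 0.18827332] [ 2.19567249 -0.10227865  6.71968658] 59.71953749656677
[318.64993433 210.68825491] [318.09733157 211.23024434]
```

View pics/f1.png

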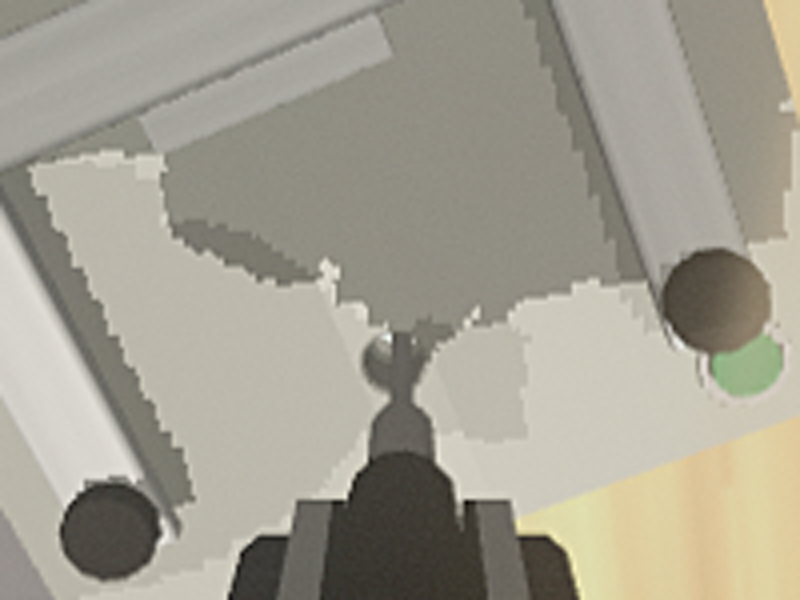

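The pin, at about (400,350), stands in the calibration hole, which is around (395,360). The switch is held down with about 8 N, so I'll hand in.

```bash
python3 -c "
from station import bot
print(bot.hand_in())"
```

```text
the job is handed in; nothing more can be done
None
```

I pressed the zero key with the pin punch and released it, then handed in at about 16 s with the punch still gripped and its tip holding the calibration switch down at about 8 N; the hand-in returned no verdict.

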